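# Roll the roller blank into the print jig's V-nest

### The arm

A 7-joint arm with a two-finger parallel gripper is mounted at the origin on the work surface. World frame = base frame: x ahead of the robot, y to its left, z up, the work surface at z = 0. Lengths are in m, angles in rad, forces in N, time in s.
With the tool pointing down it reaches from about 0.4 to 0.85 m from the base axis. Payload 4.5 kg.
Tool frame: the origin (TCP) lies at the very end of the fingers, on their centre line; the grasp point (between the pads) lies 19 mm behind it (robot.grip_point_offset is the distance from the TCP to the grasp point, in m); y points along the fingers, x is the direction in which the jaws open and shut, and the axes are right-handed (so a half turn about y gives the same grasp; the last joint's range is limited). The gripper opens to 88 mm and grips with 3 to 60 N. Pads are 18 mm wide; open, the fingers measure 123 mm over their backs; the gripper's body (75 mm by 187 mm) begins 45 mm behind the grasp point.
Start: joints at [1.3, 0.689, -0.195, 1.565, 0.157, 0.902, -0.215], TCP at [0.188, -0.596, 0.239] pointing down, gripper open.
Joint ranges: [-3.01, 3.01], [-0.46, 2.08], [-1.47, 1.51], [0.13, 2.56], [-1, 4.14], [0.04, 2.09], [-2.66, 2.66]. Speed limits (rad/s): [2.57, 2.57, 3.14, 3.14, 3.14, 3.14, 3.14].

### API

Orientations are given as a unit quaternion [w, x, y, z].
In Python, from workcell import robot, viewer gives the robot as it stands. The module is installed in compiled form; this text tells all that it offers.
- The arm moves only by the shell command python3 -m pendant 'ROWS' [FORCE]. ROWS is JSON, a list of rows, each a list of 7 numbers: the shift along the tool's x, y, z in cm, then the turn, a rotation vector about the tool's x, y, z in rad, then the closure, from 0 (fully open) to 1 (shut). In form: [[tx, ty, tz, wx, wy, wz, fingers], ...]. A call has 1 to 8 rows; each row shifts and turns the commanded pose from where the row before left it, along the tool's axes as they then stand; what a row does not reach is not made up. A row lasts 1/10 s, in which the tool goes at most 50 mm and 8.59 degrees, less where a joint would pass 70% of its speed; a pose out of reach is approached as far as the arm can. A call with a gripper value outside its range is refused whole. The fingers move at their own pace and stop on an object; FORCE is the grip in N (left out, the last holds). Time passes only in rows, so rows that do not move let the fingers close. It gives the time, the measured TCP pose, the force and the opening at its end, in the units of the state.
- robot.get_obs(): the state, without advancing time (a new reading comes with each control period).
- viewer.snapshot(name): name is "side" or "top" or "wrist"; returns a dict with "img" (420x560x3 uint8, blue, green, red), "z_map" (420x560 float32, m along the optical axis (not along the pixel's ray), 0 where there is no reading), "vfov" (degrees; the focal length in pixels is half the picture's height over the tangent of half this angle, whatever the lens; pixels are square), "cx", "cy" (the principal point, pixels), "cam_to_world" (4x4, takes a point from camera to world coordinates). Camera axes: x right, y down, z forward; pixel columns grow to the right and rows downward; lengths in m; the calibration is good to about 2 mm. A picture is of the moment at which its call begins.
- robot.close_job(): hands the job in, once; it reports no verdict.
The state is a dict: "t": time; "q": joint angles; "qvel": joint speeds; "effort": joint torques, N m; "tcp_pos": TCP position; "tool_rot": TCP orientation; "contact_force": force on the tool from outside, world axes, zero at the start; "wrist_torque": the same for the moment, N m; "width": opening from 0.0 (shut) to 1.0 (fully open).
Only numpy, scipy, OpenCV 4.12 (cv2) and the standard library are available. Lean on these libraries where they do the work, as an engineer would, in place of code of your own. Each camera call takes 0.05 s, during which the arm holds its last target.

### The job

The round aluminium bar lying on the bench has to be loaded into the dark V-nest of the print jig. Push it by its side so that it rolls along the bench, up the ramp and into the V, then push on its end until its other end is home against the upright stop block. Only push with the fingers, never lift the bar, and leave everything else on the bench where it is.

Things in the scene. Friction and masses are not known exactly. Their poses are not given: they have to be found in the camera images.
- bar: Lying solid round aluminium bar to be loaded: 40 mm diameter, 120 mm long, about 0.4 kg, smooth (friction about 0.35 on all), rolls on a few cm if let go gently. Origin at its centre, on the axis; x along the axis; y and z turn as it rolls (z up at first). It starts 175 to 225 mm left or right of the V, within 0.2 rad of parallel to it, its centre 30 to 50 mm short of home along the jig's x.
- jig: Print jig fixed to the bench, dark steel. Origin on the bench under the middle of the V; x along the V (about away from the robot) towards the stop, z up. V and ramps span x -80 to 80 mm. The V opens 120 degrees: bottom at y 0, 2 mm high, flanks up to 14 mm high lips at y +-21 mm; plain ramps fall from the lips to the bench at y +-81 mm. Open at its -x end.
- jig_home (a point): Where the centre of the bar lies when home: on the middle plane of the V, 25 mm above the bench, 60 mm before the stop face (jig frame 20, 0, 25 mm). Axes as the jig's.
- jig_stop (a point): Middle of the stop face that the bar's far end must meet (jig frame x 80 mm, 25 mm high). The aluminium stop block behind it is 64 mm wide (y), 42 mm high, 20 mm thick; a black thumb knob follows, up to 50 mm behind the face.
- tin: Bystander: ink can standing upright, 68 mm diameter, 75 mm high, on the side of the jig opposite the bar. Origin at the centre of its underside.
- stub: Bystander: short aluminium round standing on end, 40 mm diameter, 70 mm high, beyond the left of the jig. Origin at the centre of its underside.
- pad: Bystander: grey cone-shaped printing pad on a 60 mm square wooden base, 51 mm high, beyond the right of the jig. Origin at the centre of its underside.
- spatula: Bystander: spatula lying at the left, 200 mm long. Origin under its middle.
- screwdriver: Bystander: screwdriver lying at the right, 180 mm long. Origin under its middle.
Things that resemble listed ones, but are neither listed nor needed, are in the scene too. What is shaped like the bar but blue or turquoise is not meant.

How it is judged:
On the way, in this order (a step that is already met when the one before it is completed fails the run):
1. the bar rolls along the bench (its own z axis turns past 2 rad from upright) before it reaches the ramp (angle between bar's own z axis and vertical above 2 rad and (y of bar in the frame of jig above 0.083 m or y of bar in the frame of jig below -0.083 m) and height (world z) of bar below 0.026 m), for 0.02 s.
2. it goes up the ramp resting on the jig (contact force between bar and jig above 0.3 N and height (world z) of bar between 0.022 and 0.038 m and (y of bar in the frame of jig between 0.024 and 0.08 m or y of bar in the frame of jig between -0.08 and -0.024 m)), for 0.05 s.
3. it lies in the V (y of bar in the frame of jig between -0.006 and 0.006 m and height (world z) of bar below 0.029 m and angle between the x axis of bar and the x axis of jig, either way round below 0.08 rad), for 0.2 s.
At the end, for the whole second after the job is handed in: The bar lies at rest in the V (centre within 4 mm of the V's middle plane and about 25 mm above the bench, axis within 0.04 rad of the V's) with its end within 3.5 mm of the stop; every bystander is within 20 mm of where it stood (y of bar in the frame of jig between -0.004 and 0.004 m and x of bar in the frame of jig between 0.0165 and 0.0225 m and height (world z) of bar between 0.022 and 0.0285 m and angle between the x axis of bar and the x axis of jig, either way round below 0.04 rad and linear speed of bar below 0.01 m/s and angular speed of bar below 0.15 rad/s and distance of each of tin, stub, pad, spatula, screwdriver from where it was at the start of the episode below 0.02 m); the robot touches nothing.
It fails at once if the bar is lifted off what it rests on (over 6 mm above the bench beside the jig, or 6 mm above the lips anywhere) (height (world z) of bar above 0.04 m or ((y of bar in the frame of jig above 0.1 m or y of bar in the frame of jig below -0.1 m or x of bar in the frame of jig below -0.17 m) and height (world z) of bar above 0.026 m)).
It fails at once if the bar is tipped up on end (angle between bar's own x axis and vertical below 1.27 rad).
It fails at once if the bar is tipped up on end (angle between bar's own x axis and vertical above 1.87 rad).
It fails at once if a bystander is knocked or moved by more than 20 mm (distance of any of tin, stub, pad, spatula, screwdriver from where it was at the start of the episode above 0.02 m).
It also fails if it takes over 61 s, if anything falls off the work surface, if the arm or the gripper's body presses on something with over 40 N, if the wrist force passes 120 N, or if a joint passes its speed limit or range.

## Working session

There is one attempt and no reset: what is moved stays moved. The work goes in short steps, Python scripts to look and compute and a shell command to move; the robot and the scene stay as the last step left them, time stands still between calls to the robot, and variables do not carry over. Pictures are saved under pics/ and viewed, and the job is handed in when it is done.

```bash
ls; mkdir -p pics; python3 - <<'E'
from workcell import robot, viewer
import cv2,numpy as np
o=robot.get_obs()
print({k:np.round(v,3).tolist() for k,v in o.items()})
for n in ["top","side","wrist"]:
    s=viewer.snapshot(n)
    cv2.imwrite(f"pics/{n}0.png",s["img"]); np.savez(f"{n}0.npz",**s)
    print(n,s["vfov"],s["cx"],s["cy"],np.round(s["cam_to_world"],3).tolist())
E
```

```text
pics
{'t': 0.0, 'q': [1.3, 0.69, -0.195, 1.566, 0.157, 0.902, -0.215], 'qvel': [0.001, 0.0, 0.0, -0.001, -0.001, -0.001, -0.001], 'effort': [0.0, -52.755, -1.267, -15.342, -0.053, 0.007, 0.0], 'tcp_pos': [0.187, -0.596, 0.238], 'tool_rot': [0.57, -0.57, 0.419, -0.418], 'contact_force': [-1.718, -0.148, -0.175], 'wrist_torque': [-0.016, 0.015, -0.009], 'width': 0.998}
top 49.778171891215024 277.3400490371277 210.99418791136242 [[0.026, -0.982, 0.187, 0.332], [-0.999, -0.029, -0.013, 0.008], [0.018, -0.186, -0.982, 1.365], [0.0, 0.0, 0.0, 1.0]]
side 52.56554299618619 280.4781793251224 209.86852153230626 [[0.983, -0.123, 0.135, 0.435], [-0.182, -0.72, 0.67, -0.779], [0.015, -0.683, -0.73, 0.93], [0.0, 0.0, 0.0, 1.0]]
wrist 66.61741302181335 277.35606323335844 205.55680381582707 [[0.3, -0.909, -0.289, 0.262], [-0.954, -0.286, -0.09, -0.573], [-0.001, 0.303, -0.953, 0.384], [0.0, 0.0, 0.0, 1.0]]
```

View pics/top0.png

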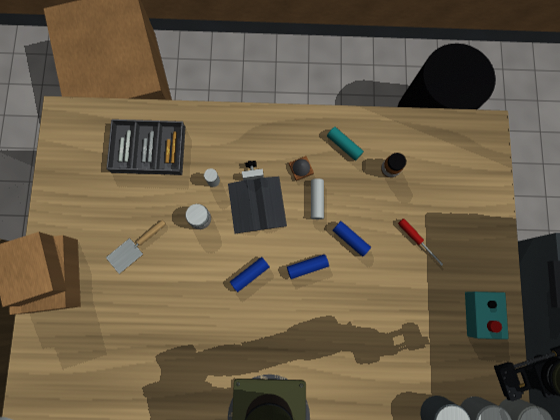

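View pics/side0.png

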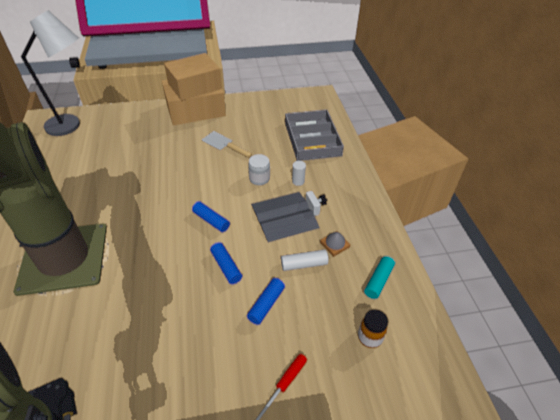

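View pics/wrist0.png

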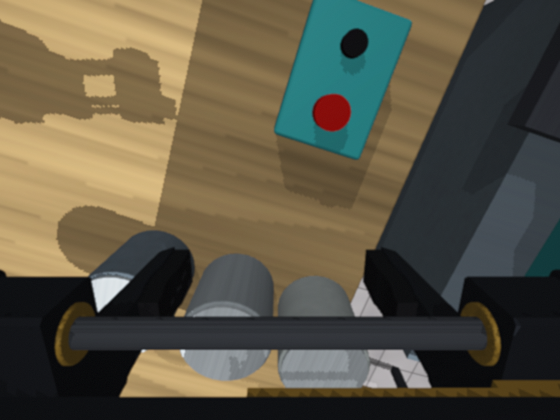

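The top view shows the candidates for the bar: bare aluminium round at (317,198), blue rounds at (250,274), (308,266) and (352,238), a turquoise round at (345,143), and the upright stub at (211,177). By the description it is the bare one at (317,198), right of the jig at (257,203). The pad is at (300,168). Next I check it in a crop and measure.

```bash
cat > h.py <<'E'
import numpy as np,cv2
from workcell import robot,viewer
def cloud(s):
    z=s["z_map"];H,W=z.shape;f=H/2/np.tan(np.radians(float(s["vfov"]))/2)
    u,v=np.meshgrid(np.arange(W),np.arange(H))
    P=np.stack([(u-s["cx"])*z/f,(v-s["cy"])*z/f,z],-1)
    T=np.array(s["cam_to_world"]);return P@T[:3,:3].T+T[:3,3]
def proj(s,p):
    T=np.linalg.inv(np.array(s["cam_to_world"]));c=T[:3,:3]@np.asarray(p)+T[:3,3]
    f=s["img"].shape[0]/2/np.tan(np.radians(float(s["vfov"]))/2)
    return f*c[0]/c[2]+s["cx"],f*c[1]/c[2]+s["cy"]
E
python3 - <<'E'
from h import *
for n in ["top","side"]:
    s=dict(np.load(f"{n}0.npz"));P=cloud(s);img=s["img"]
    c=(130,70,380,300) if n=="top" else (180,130,420,350)
    cr=img[c[1]:c[3],c[0]:c[2]];cv2.imwrite(f"pics/{n}crop.png",cv2.resize(cr,None,fx=2.3 if n=="top" else 2.5,fy=2.3 if n=="top" else 2.5,interpolation=cv2.INTER_CUBIC))
    tbl=P[(P[...,2]>-.02)&(P[...,2]<.01)&(P[...,0]>.3)&(P[...,0]<.8)&(abs(P[...,1])<.4)]
    print(n,"table z",np.median(tbl[:,2]))
    m=((P[...,2]>0.012)&(P[...,2]<.12)&(P[...,0]>.3)&(P[...,0]<.9)&(abs(P[...,1])<.5)).astype(np.uint8)
    k,l,st,ce=cv2.connectedComponentsWithStats(m)
    for i in range(1,k):
        if st[i,4]<30: continue
        Q=P[l==i]; xy=Q[:,:2]
        (cx,cy),(w,h),a=cv2.minAreaRect((xy*1000).astype(np.float32))
        print(np.round(ce[i]),st[i,4],"rect",np.round([cx,cy,w,h,a]),"zmax",Q[:,2].max().round(3),"bgr",img[l==i].mean(0).round())
E
```

```text
top table z -0.0016000638657623911
[151. 145.] 1150 rect [779. 394. 163. 212.   0.] zmax 0.049 bgr [52. 52. 52.]
[345. 143.] 500 rect [ 810. -215.  120.   40.   49.] zmax 0.045 bgr [89. 92. 27.]
[127. 145.] 94 rect [784. 460.  14.  98.  89.] zmax 0.022 bgr [151. 157. 150.]
[150. 146.] 96 rect [783. 390.  12.  97.  90.] zmax 0.022 bgr [127. 128. 123.]
[173. 146.] 84 rect [784. 317.  11. 100.  90.] zmax 0.023 bgr [ 44.  94. 124.]
[121. 148.] 68 rect [772. 479.  12.  76.  89.] zmax 0.023 bgr [153. 160. 152.]
[144. 150.] 74 rect [771. 407.  11.  74.  89.] zmax 0.023 bgr [128. 129. 124.]
[167. 150.] 64 rect [772. 336.  11.  72.  89.] zmax 0.021 bgr [ 51. 108. 141.]
[394. 164.] 433 rect [ 737. -358.   56.   56.    8.] zmax 0.089 bgr [21. 26. 31.]
[301. 167.] 289 rect [729. -80.  60.  60.  23.] zmax 0.052 bgr [49. 53. 60.]
[252. 171.] 278 rect [710.  75.  65.  71.  20.] zmax 0.047 bgr [107. 110. 108.]
[211. 176.] 200 rect [683. 190.  38.  38.  46.] zmax 0.076 bgr [141. 143. 139.]
[317. 198.] 518 rect [ 631. -130.  121.   37.    0.] zmax 0.046 bgr [143. 144. 139.]
[198. 216.] 488 rect [562. 
[... 947 characters left out ...]
 40.] zmax 0.043 bgr [162.  78.  28.]
[271. 209.] 81 rect [578.  72.  95.  21.  11.] zmax 0.017 bgr [87. 79. 77.]
[335. 241.] 368 rect [730. -80.  61.  62.  24.] zmax 0.053 bgr [ 94. 101. 113.]
[225. 262.] 655 rect [ 427. -105.   40.  121.   20.] zmax 0.043 bgr [159.  76.  25.]
[304. 259.] 688 rect [ 632. -133.   38.  120.   90.] zmax 0.044 bgr [186. 183. 181.]
[380. 276.] 682 rect [ 812. -216.  124.   39.   49.] zmax 0.044 bgr [134. 132.  12.]
[266. 300.] 797 rect [ 514. -235.  123.   40.   50.] zmax 0.043 bgr [162.  77.  23.]
[373. 327.] 875 rect [ 739. -364.   58.   56.   22.] zmax 0.089 bgr [50. 61. 75.]
[287. 378.] 586 rect [ 512. -443.  167.   25.   43.] zmax 0.029 bgr [ 31.  36. 155.]
```

View pics/topcrop.png

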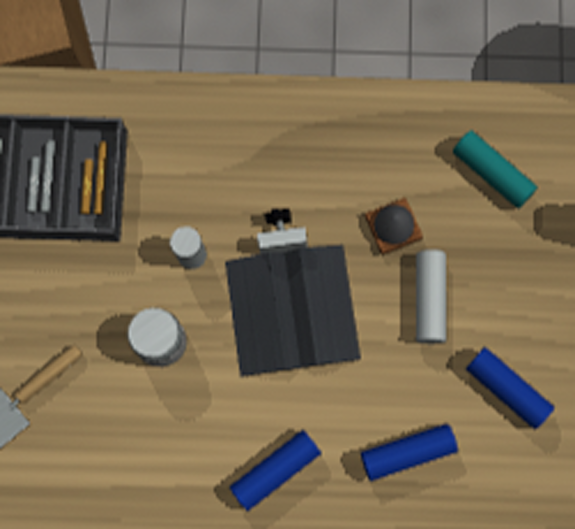

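```bash
python3 - <<'E'
from h import *
from scipy.optimize import least_squares
def prof(y):
    a=abs(y); 
    return np.where(a<21,2+a*12/21,np.clip(14*(81-a)/60,0,None))
for n in ["top","side"]:
    s=dict(np.load(f"{n}0.npz"));P=cloud(s)*1000
    img=s["img"].astype(float)
    # jig: dark pixels, gray, within region
    m=(P[...,0]>480)&(P[...,0]<740)&(P[...,1]>-75)&(P[...,1]<170)&(P[...,2]<25)
    Q=P[m]
    def res(p):
        x0,y0,a,z0=p
        dx,dy=Q[:,0]-x0,Q[:,1]-y0;c,sn=np.cos(a),np.sin(a)
        X=c*dx+sn*dy;Y=-sn*dx+c*dy
        w=(abs(X)<74)
        h=np.where(abs(X)<80,prof(Y),0)
        return np.where((X>76)&(X<140)&(abs(Y)<45),0,Q[:,2]-z0-h)
    best=None
    for a in np.linspace(-.3,.4,8):
      for x in (600,620,640):
        r=least_squares(res,[x,55,a,0],loss="soft_l1",x_scale=[10,10,.1,1],diff_step=1e-3)
        if best is None or r.cost<best.cost: best=r
    print(n,best.x.round(3),best.cost/len(Q))
    # stop block front
    p=best.x;c,sn=np.cos(p[2]),np.sin(p[2]);D=P[...,:2]-p[:2]
    X=c*D[...,0]+sn*D[...,1];Y=-sn*D[...,0]+c*D[...,1];Z=P[...,2]-p[3]
    b=(abs(Y)<45)&(X>70)&(X<115)&(Z>25)&(Z<60)
    bt=b&(Z>37)
    print(" block X range",np.percentile(X[bt],[1,5,50,95,99]).round(1),"Y",np.percentile(Y[bt],[1,50,99]).round(1),"z",np.median(Z[bt]).round(1))
    # bar
    m=(abs(P[...,0]-631)<75)&(abs(P[...,1]+131)<40)&(Z>12); 
    B=P[m]
    def rb(q):
        d=np.array([np.cos(q[2]),np.sin(q[2]),0]);R=B-np.array([631,q[0],q[1]])
        t=R@d;return np.linalg.norm(R-t[:,None]*d,axis=1)-20
    r=least_squares(rb,[-131,20,0],loss="soft_l1");d=np.array([np.cos(r.x[2]),np.sin(r.x[2])])
    t=(B[:,:2]-[631,r.x[0]])@d;tm=(np.percentile(t,1)+np.percentile(t,99))/2
    cen=np.array([631,r.x[0]])+tm*d
    print(" bar yaw",r.x[2].round(3),"cen",cen.round(1),"z",r.x[1].round(1),"len",np.ptp(t).round(1))
    dd=cen-p[:2];print(" bar in jig",(c*dd[0]+sn*dd[1]).round(1),(-sn*dd[0]+c*dd[1]).round(1),"dyaw",r.x[2]-p[2])
E
```

```text
top [ 6.12481e+02  5.29200e+01  1.75000e-01 -1.86400e+00] 1.6775584703751314
 block X range [ 79.5  80.6  89.1  98.7 100.2] Y [-30.3   1.2  31.4] z 41.3
 bar yaw 0.009 cen [ 630.9 -130.6] z 18.0 len 135.4
 bar in jig -13.9 -183.9 dyaw -0.16607243188706122
side [ 6.13762e+02  5.43240e+01  1.74000e-01 -4.13000e-01] 0.9947973561243518
 block X range [ 78.4  79.7  89.   98.6 111.5] Y [-33.4  -2.8  30. ] z 41.6
 bar yaw 0.007 cen [ 631.1 -129.5] z 19.7 len 134.6
 bar in jig -14.8 -184.1 dyaw -0.16739100570256898
```

The crop shows the plain aluminium bar right of the jig, its far end close beside the pad's corner. Jig is at (613,53.5) mm with yaw 0.175. The bar is at jig (-14,-184), with yaw -0.167 to the jig. I'll push with two spread fingers so the yaw can be steered.

```bash
cat >> h.py <<'E'
from scipy.spatial.transform import Rotation as Ro
J0=np.array([.6131,.0536]);JA=.1745
def j2w(x,y,z):
    c,s=np.cos(JA),np.sin(JA);return np.array([J0[0]+(c*x-s*y)/1000,J0[1]+(s*x+c*y)/1000,z/1000])
def w2j(p):
    c,s=np.cos(JA),np.sin(JA);d=(np.asarray(p)[:2]-J0)*1000
    return np.array([c*d[0]+s*d[1],-s*d[0]+c*d[1]])
def rot():
    q=robot.get_obs()["tool_rot"];return Ro.from_quat([q[1],q[2],q[3],q[0]])
def target(yaw,flip=False):
    x=np.array([np.cos(yaw),np.sin(yaw),0])*(-1 if flip else 1);y=np.array([0,0,-1.]);return Ro.from_matrix(np.stack([x,y,np.cross(x,y)],1))
def plan(pw,yaw):
    o=robot.get_obs();R=rot()
    f=min((False,True),key=lambda f:(R.inv()*target(yaw,f)).magnitude())
    print("tool-frame shift cm",(R.inv().apply(pw-o["tcp_pos"])*100).round(2),"rotvec",(R.inv()*target(yaw,f)).as_rotvec().round(3))
def st():
    o=robot.get_obs();print("t",round(o["t"],2),"tcp",np.round(o["tcp_pos"],4),"jig",w2j(o["tcp_pos"]).round(1),"yaw",np.arctan2(*rot().as_matrix()[[1,0],0]).round(3),"down",rot().as_matrix()[:,1].round(3),"F",np.round(o["contact_force"],2),"w",round(float(o["width"]),3))
def bar(n="side",verbose=True):
    s=viewer.snapshot(n);P=cloud(s)*1000;g=s["img"].astype(int)
    T=np.array(s["cam_to_world"])
    from scipy.optimize import least_squares
    # bright neutral pixels above jig/bench
    neutral=(np.ptp(g,axis=2)<25)&(g.min(2)>75)
    return s,P,neutral
E
python3 - <<'E'
from h import *
st(); print(rot().as_matrix().round(3))
plan(np.array([.628,-.205,.12]),.03)
E
```

```text
t 0.15 tcp [ 0.1874 -0.5958  0.2381] jig [-532.  -565.6] yaw -1.266 down [-0.001  0.001 -1.   ] F [-0.68  0.69 -0.04] w 1.004
[[ 0.3   -0.001  0.954]
 [-0.954  0.001  0.3  ]
 [-0.001 -1.    -0.   ]]
tool-frame shift cm [-24.03  11.84  53.76] rotvec [-1.000e-03 -1.296e+00 -1.000e-03]
```

```bash
python3 -m pendant '[[0,-4,0,0,0,0,0],[0,-2,2,0,0,0,0.25],[0,0,4,0,0,0,0.25],[-1,0,4,0,-0.1,0,0.25],[-1,0,4,0,-0.145,0,0.25],[-1,0,4,0,-0.145,0,0.25],[-1,0,4,0,-0.145,0,0.25],[0,0,4,0,-0.145,0,0.25]]'
python3 -c "
from h import *
st();plan(np.array([.628,-.205,.12]),.03)"
```

```text
t: 0.95
tcp_pos: [0.3933, -0.4374, 0.2985]
tool_rot: [0.678, -0.678, 0.202, -0.202]
contact_force: [0.1, -0.4, 0.6]
width: 0.757
t 0.95 tcp [ 0.3933 -0.4374  0.2985] jig [-301.7 -445.4] yaw -0.58 down [-0.001  0.    -1.   ] F [ 0.07 -0.39  0.6 ] w 0.757
tool-frame shift cm [ 6.92 17.84 32.3 ] rotvec [-0.    -0.61  -0.001]
```

```bash
python3 -m pendant '[[0,0,4,0,-0.145,0,0.25],[0,0,4,0,-0.145,0,0.25],[0,0,4,0,-0.145,0,0.25],[0,0,4,0,-0.145,0,0.25],[0,0,0,0,-0.03,0,0.25],[0,0,0,0,0,0,0.25]]'
python3 -c "
from h import *
st();plan(np.array([.628,-.205,.12]),.03)"
```

```text
t: 1.55
tcp_pos: [0.4496, -0.2914, 0.2987]
tool_rot: [-0.707, 0.707, 0.009, -0.009]
contact_force: [0.4, -0.4, -0.3]
width: 0.747
t 1.55 tcp [ 0.4496 -0.2914  0.2987] jig [-220.9 -311.3] yaw 0.026 down [-0. -0. -1.] F [ 0.37 -0.39 -0.25] w 0.747
tool-frame shift cm [18.06 17.86  8.18] rotvec [ 0.    -0.004 -0.   ]
```

```bash
python3 -m pendant '[[4,2,3,0,0,0,0.25],[4,4,3,0,0,0,0.25],[4,4,3,0,0,0,0.25],[4,4,2,0,0,0,0.25],[2.5,4,0.2,0,0,0,0.25],[0,2,0,0,0,0,0.25],[0,0,0,0,0,0,0.25]]'
python3 - <<'E'
from h import *
st();plan(np.array([.634,-.180,.012]),.02)
s=viewer.snapshot("side");cv2.imwrite("pics/s1.png",cv2.resize(s["img"][120:350,180:440],None,fx=2.5,fy=2.5))
E
```

```text
t: 2.25
tcp_pos: [0.6028, -0.1962, 0.1203]
tool_rot: [-0.707, 0.707, 0.005, -0.01]
contact_force: [-0.7, -0.4, 0.3]
width: 0.748
t 2.25 tcp [ 0.6028 -0.1962  0.1203] jig [ -53.5 -244.2] yaw 0.021 down [-0.007 -0.    -1.   ] F [-0.71 -0.36  0.32] w 0.748
tool-frame shift cm [ 3.23 10.8   1.55] rotvec [ 0.     0.001 -0.007]
```

View pics/s1.png

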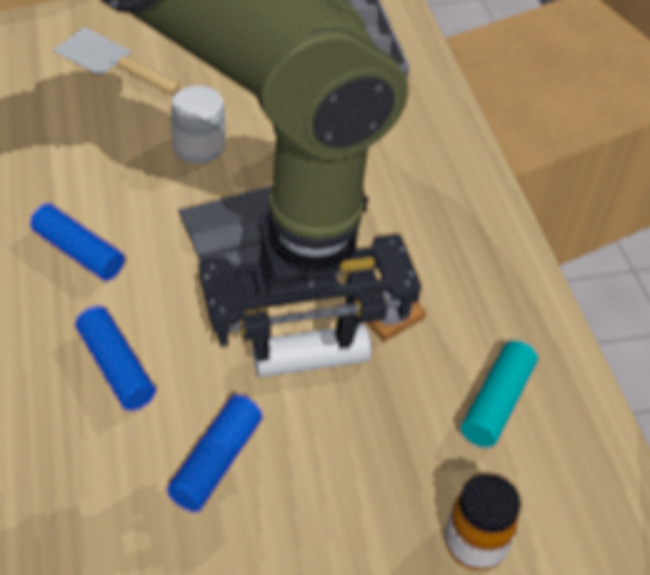

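The side view shows the open gripper above the bar at about (310,350) in the crop, with the blue bar's end near (240,400) clear of the near finger.

```bash
python3 -m pendant '[[2,0,1.5,0,0,-0.007,0.25],[1.2,2,0,0,0,0,0.25],[0,3,0,0,0,0,0.25],[0,3,0,0,0,0,0.25],[0,2,0,0,0,0,0.25],[0,0.8,0,0,0,0,0.25],[0,0,0,0,0,0,0.25]]'
python3 - <<'E'
from h import *
st();plan(np.array([.634,-.180,.012]),.02)
E
```

```text
t: 3.0
tcp_pos: [0.6375, -0.1803, 0.017]
tool_rot: [-0.707, 0.707, 0.01, -0.005]
contact_force: [-0.4, -0.1, -0.1]
width: 0.75
t 3.0 tcp [ 0.6375 -0.1803  0.017 ] jig [ -16.5 -234.6] yaw 0.022 down [ 0.007 -0.001 -1.   ] F [-0.45 -0.12 -0.08] w 0.75
tool-frame shift cm [-0.36  0.49  0.04] rotvec [0.001 0.002 0.007]
```

```bash
python3 -m pendant '[[-0.8,0.5,0.5,0,0,0,0.25],[0,0,0.6,0,0,0,0.25],[0,0,0.5,0,0,0,0.25],[0,0,0.3,0,-0.02,0,0.25],[0,0,0.3,0,-0.02,0,0.25],[0,0,0.3,0,-0.02,0,0.25]]'
cat >> h.py <<'E'
def look(tag,crop=True):
    from scipy.optimize import least_squares
    for n in ("top","side"):
        s=viewer.snapshot(n);img=s["img"]
        c=(205,130,345,240) if n=="top" else (200,160,380,300)
        cv2.imwrite(f"pics/{tag}_{n}.png",cv2.resize(img[c[1]:c[3],c[0]:c[2]],None,fx=4,fy=4,interpolation=cv2.INTER_CUBIC))
        P=cloud(s)*1000; P[...,2]+= 1.7 if n=="top" else .3
        g=img.astype(int);J=(P[...,:2]/1000-J0)*1000;c,sn=np.cos(JA),np.sin(JA)
        X=c*J[...,0]+sn*J[...,1];Y=-sn*J[...,0]+c*J[...,1];Z=P[...,2]
        m=(np.ptp(g,axis=2)<30)&(g.min(2)>70)&(Z>14)&(Z<60)&(X>-120)&(X<78)&(abs(Y)<240)&(P[...,1]<160)
        k,l,stt,ce=cv2.connectedComponentsWithStats(m.astype(np.uint8),connectivity=8)
        big=[i for i in range(1,k) if stt[i,4]>12]
        if not big: print(n,"no bar");continue
        B=np.stack([X,Y,Z],-1)[np.isin(l,big)]
        B=B[abs(B[:,1]-np.median(B[:,1]))<45]
        y0=np.median(B[:,1])
        def rb(q):
            d=np.array([np.cos(q[2]),np.sin(q[2]),0]);R=B-np.array([0,q[0],q[1]]);t=R@d
            return np.linalg.norm(R-t[:,None]*d,axis=1)-20
        r=least_squares(rb,[y0,22,0],loss="soft_l1");q=r.x
        print(n,"N",len(B),"bar Y@X0",q[0].round(1),"z",q[1].round(1),"yaw rel jig",q[2].round(3),"X ends",np.percentile(B[:,0],[1,99]).round(1),"rms",np.sqrt(np.mean(r.fun**2)).round(2))
E
python3 - <<'E'
from h import *
st();look("p1")
E
```

```text
t: 3.6
tcp_pos: [0.6293, -0.1541, 0.0117]
tool_rot: [-0.706, 0.707, 0.033, -0.028]
contact_force: [-0.0, -1.6, -0.9]
width: 0.747
t 3.6 tcp [ 0.6293 -0.1541  0.0117] jig [ -20.1 -207.4] yaw 0.086 down [ 0.008 -0.    -1.   ] F [-0.02 -1.6  -0.85] w 0.747
top N 400 bar Y@X0 -177.4 z 19.9 yaw rel jig -0.157 X ends [-71.5  45.3] rms 2.59
side N 140 bar Y@X0 -174.8 z 19.9 yaw rel jig -0.169 X ends [-41.2  26.1] rms 4.5
```

View pics/p1_side.png

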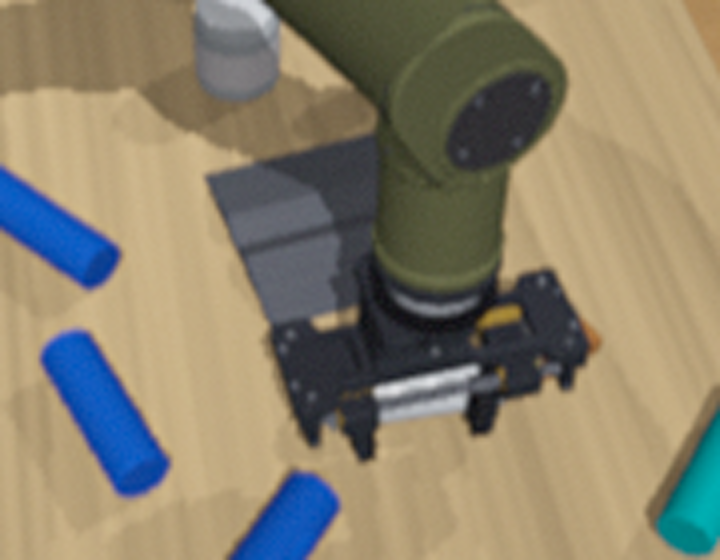

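View pics/p1_top.png

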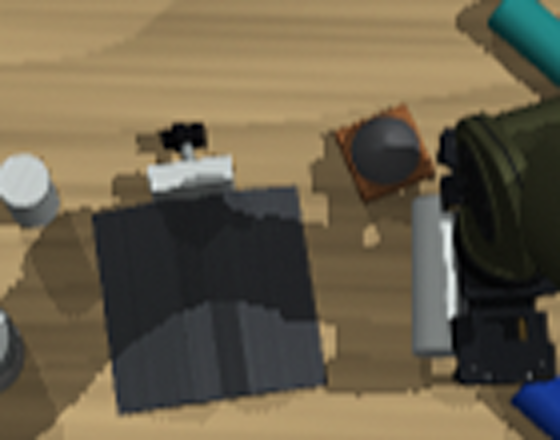

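Top view: the bar's side (at about (430,275) in the crop) has just been touched and its far end is right of the pad corner. I now turn it parallel while rolling.

```bash
python3 -m pendant '[[0,0,0.2,0,-0.02,0,0.25],[0,0,0.2,0,-0.02,0,0.25],[0,0,0.2,0,-0.02,0,0.25],[0,0,0.2,0,-0.02,0,0.25]]'
python3 - <<'E'
from h import *
st();look("p2")
E
```

```text
t: 4.1
tcp_pos: [0.6279, -0.1462, 0.0113]
tool_rot: [-0.704, 0.705, 0.061, -0.056]
contact_force: [-0.4, 0.0, -0.1]
width: 0.752
t 4.1 tcp [ 0.6279 -0.1462  0.0113] jig [ -20.1 -199.4] yaw 0.166 down [ 0.007  0.    -1.   ] F [-0.41  0.01 -0.13] w 0.752
top N 450 bar Y@X0 -165.5 z 20.2 yaw rel jig -0.159 X ends [-70.5  46.3] rms 2.48
side N 97 bar Y@X0 -163.0 z 20.3 yaw rel jig 2.967 X ends [-37.6  24.8] rms 5.48
```

View pics/p2_top.png

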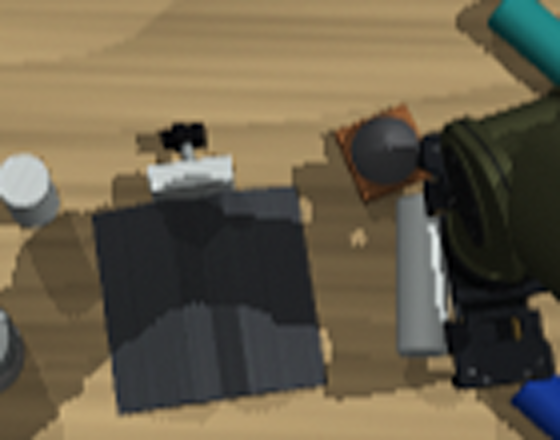

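The bar rolls freely but keeps its yaw of -0.16, because the line contact resists turning, and its far end is heading close to the pad's corner at (335,130) in the crop. I'll back off, straddle it diagonally with the open fingers and turn it parallel by a couple.

```bash
python3 -m pendant '[[0,0,-1.5,0,0,0,0.25],[0,-2,-1.5,0,0,0,0.1],[0,-4,0,0,0,0,0],[0,-4,0,0,0.14,0,0],[0,0,0,0,0.14,0,0],[0,0,0,0,0.14,0,0],[0,0,0,0,0.14,0,0],[0,0,0,0,0.14,0,0]]'
python3 - <<'E'
from h import *
st();look("p3")
E
```

```text
t: 5.0
tcp_pos: [0.6321, -0.1776, 0.1116]
tool_rot: [0.682, -0.681, 0.187, -0.192]
contact_force: [0.3, 0.4, 0.4]
width: 0.999
t 5.0 tcp [ 0.6321 -0.1776  0.1116] jig [ -21.4 -231. ] yaw -0.543 down [ 0.007 -0.001 -1.   ] F [0.29 0.43 0.42] w 0.999
top N 501 bar Y@X0 -162.0 z 19.7 yaw rel jig -0.16 X ends [-70.6  47.5] rms 2.41
side N 630 bar Y@X0 -161.3 z 19.7 yaw rel jig -0.159 X ends [-70.2  46.6] rms 2.12
```

View pics/p3_top.png

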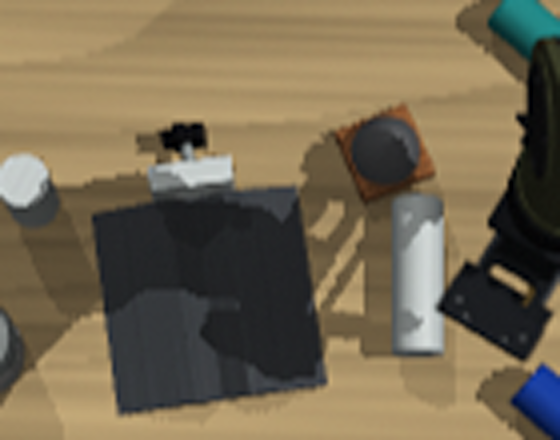

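View pics/p3_side.png

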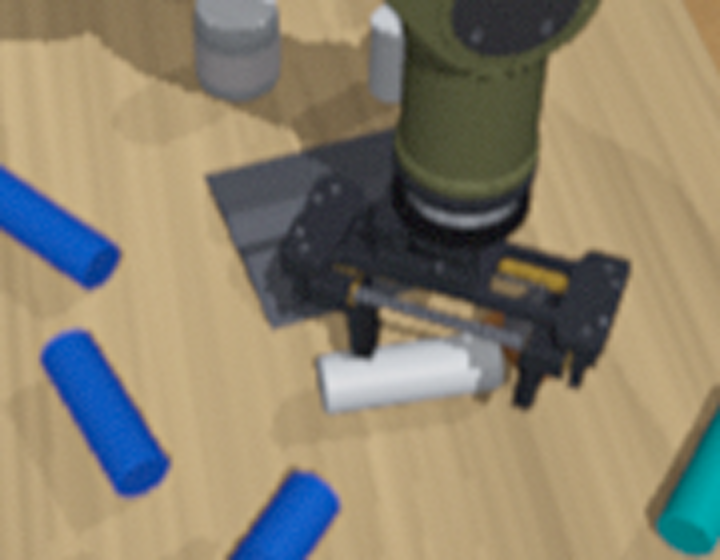

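```bash
python3 - <<'E'
from h import *
p=j2w(-12,-159.7,85);print(p);plan(p,-.84)
E
```

```text
[ 0.62900867 -0.1057581   0.085     ]
tool-frame shift cm [-3.96  2.65  5.97] rotvec [-0.004  0.303  0.006]
```

```bash
python3 -m pendant '[[-2,0,3,0,0,0,0],[-2,0,3,0,0,0,0],[0,1,0,-0.004,0.15,0.006,0],[0,1.6,0,0,0.15,0,0],[0,0,0,0,0,0,0],[0,0,0,0,0,0,0]]'
python3 - <<'E'
from h import *
st();p=j2w(-12,-159.7,12);plan(p,-.84)
look("p4")
s=viewer.snapshot("wrist");cv2.imwrite("pics/w4.png",s["img"])
E
```

```text
t: 5.7
tcp_pos: [0.6283, -0.1047, 0.0853]
tool_rot: [-0.647, 0.647, -0.286, 0.285]
contact_force: [1.2, 0.1, -0.1]
width: 0.999
t 5.7 tcp [ 0.6283 -0.1047  0.0853] jig [ -12.5 -158.5] yaw -0.831 down [-0.001 -0.    -1.   ] F [ 1.18  0.14 -0.06] w 0.999
tool-frame shift cm [ 0.13  7.33 -0.02] rotvec [ 0.001  0.009 -0.   ]
top N 99 bar Y@X0 -160.0 z 20.3 yaw rel jig -0.108 X ends [-69.7 -23.5] rms 2.95
side N 649 bar Y@X0 -161.7 z 19.6 yaw rel jig -0.174 X ends [-69.9  76.4] rms 3.19
```

View pics/p4_side.png

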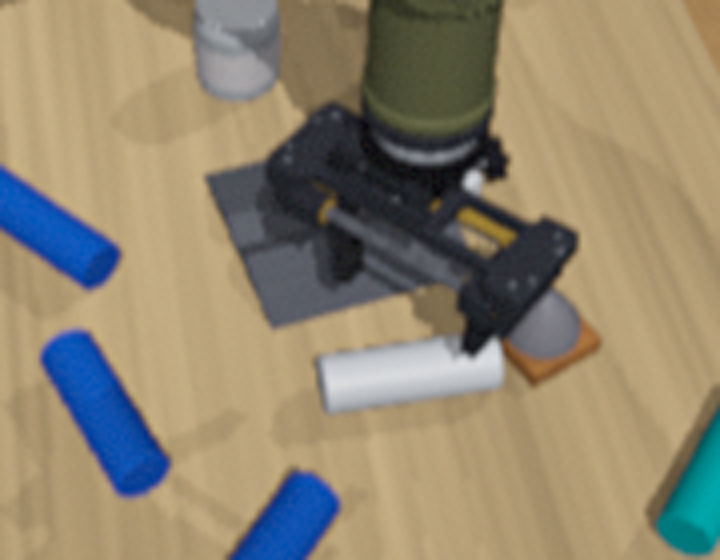

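View pics/w4.png

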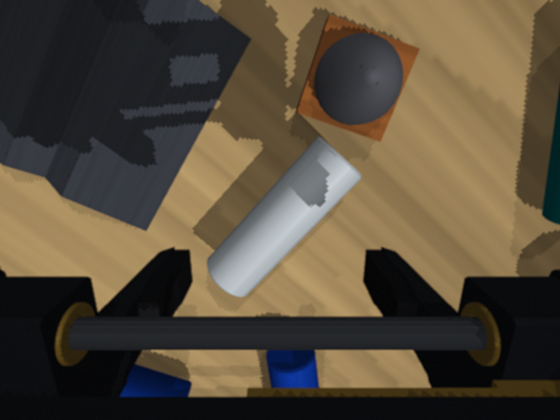

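Wrist and side pictures show the bar (wrist about (285,220)) running diagonally between the open fingers, with the pad clear behind it. Lower and turn counter-clockwise.

```bash
python3 -m pendant '[[0.1,3,0,0,0,0,0],[0,2,0,0,0,0,0],[0,1.3,0,0,0,0,0],[0,1,0,0,0,0,0],[0,0,0,0,0,0,0]]'
python3 -c "
from h import *
st();look('p5')"
```

```text
t: 6.35
tcp_pos: [0.6286, -0.1046, 0.0115]
tool_rot: [-0.646, 0.646, -0.287, 0.286]
contact_force: [-0.5, 0.0, -0.1]
width: 0.999
t 6.35 tcp [ 0.6286 -0.1046  0.0115] jig [ -12.2 -158.4] yaw -0.835 down [-0.002  0.001 -1.   ] F [-0.46  0.02 -0.09] w 0.999
top no bar
side N 449 bar Y@X0 -161.6 z 19.8 yaw rel jig -0.17 X ends [-70.4  19.3] rms 2.33
```

View pics/p5_side.png

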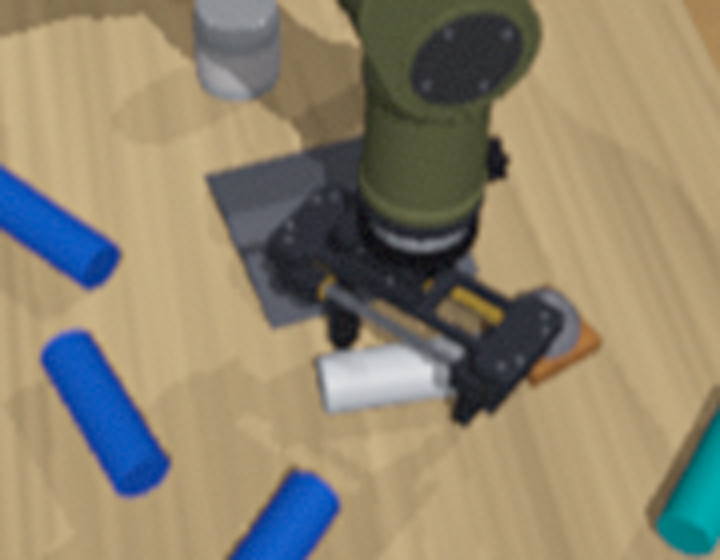

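The fingers straddle the bar, one behind at (465,400) and one in front at (340,330). Turn.

```bash
python3 -m pendant '[[0,0,0,0,-0.06,0,0],[0,0,0,0,-0.06,0,0],[0,0,0,0,-0.05,0,0],[0,0,0,0,-0.05,0,0],[0,0,0,0,-0.04,0,0],[0,0,0,0,0,0,0]]'
python3 -c "
from h import *
st();look('p6')"
```

```text
t: 7.05
tcp_pos: [0.6299, -0.1047, 0.0133]
tool_rot: [0.678, -0.678, 0.2, -0.201]
contact_force: [1.0, 0.5, 0.5]
width: 0.997
t 7.05 tcp [ 0.6299 -0.1047  0.0133] jig [ -11.  -158.8] yaw -0.576 down [ 0.002  0.    -1.   ] F [0.98 0.48 0.55] w 0.997
top N 33 bar Y@X0 5710.4 z 20.1 yaw rel jig 1.561 X ends [-70.4 -42.1] rms 3.36
side N 522 bar Y@X0 -160.0 z 19.9 yaw rel jig -0.09 X ends [-70.   33.1] rms 3.36
```

View pics/p6_side.png

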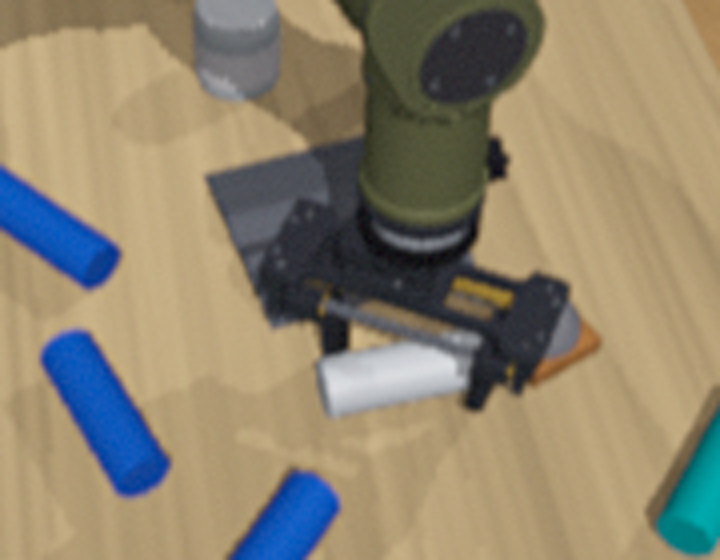

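The bar is turning with the fingers (yaw about -0.1 rel. the jig); a bit more.

```bash
python3 -m pendant '[[0,0,0,0,-0.04,0,0],[0,0,0,0,-0.04,0,0],[0,0,0,0,-0.03,0,0],[0,0,0,0,0,0,0],[0,0,0,0,0.05,0,0],[0,0,0,0,0.05,0,0]]'
python3 -c "
from h import *
st();look('p7')"
```

```text
t: 7.75
tcp_pos: [0.6289, -0.1045, 0.0122]
tool_rot: [0.679, -0.679, 0.198, -0.198]
contact_force: [0.5, -0.6, -0.4]
width: 1.0
t 7.75 tcp [ 0.6289 -0.1045  0.0122] jig [ -11.9 -158.4] yaw -0.568 down [-0.001  0.001 -1.   ] F [ 0.46 -0.64 -0.38] w 1.0
top N 36 bar Y@X0 -113.2 z 20.7 yaw rel jig 0.73 X ends [-70.7 -42.9] rms 2.03
side N 516 bar Y@X0 -158.4 z 19.9 yaw rel jig 0.007 X ends [-69.8  33.5] rms 3.33
```

```bash
python3 -m pendant '[[0,-3,0,0,0,0,0],[0,-4,0,0,0,0,0],[0,-2,-2,0,0,0,0],[0,0,-4,0,0,0,0],[0,0,-3,0,0,0,0.25]]'
python3 -c "
from h import *
st();look('p8')"
```

```text
t: 8.35
tcp_pos: [0.5801, -0.1825, 0.1033]
tool_rot: [-0.679, 0.68, -0.197, 0.197]
contact_force: [-0.2, -0.5, -1.0]
width: 0.934
t 8.35 tcp [ 0.5801 -0.1825  0.1033] jig [ -73.5 -226.8] yaw -0.565 down [ 0.    -0.001 -1.   ] F [-0.18 -0.5  -1.02] w 0.934
top N 510 bar Y@X0 -159.1 z 19.7 yaw rel jig 0.021 X ends [-70.5  47.2] rms 2.6
side N 271 bar Y@X0 -159.1 z 19.5 yaw rel jig -0.002 X ends [-70.1  -4.6] rms 3.44
```

View pics/p8_top.png

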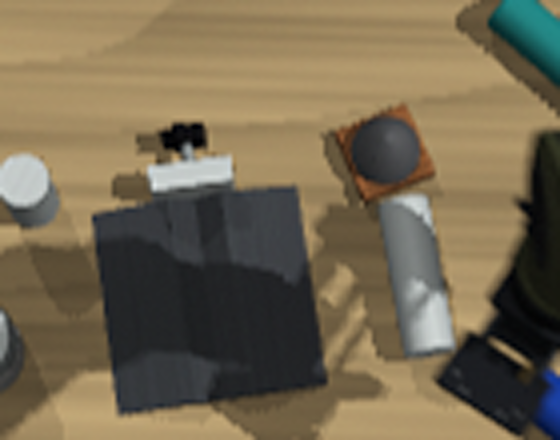

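The bar is now parallel to the jig (yaw about 0.01, centre jig (-12,-159)), its far end just clear of the pad corner at (375,200) in the crop. Next: turn the tool parallel and go behind it.

```bash
python3 -m pendant '[[0,0,0,0,-0.145,0,0.25],[0,0,0,0,-0.145,0,0.25],[0,0,0,0,-0.145,0,0.25],[0,0,0,0,-0.145,0,0.25],[0,0,0,0,-0.145,0,0.25],[0,0,0,0,-0.015,0,0.25],[0,0,0,0,0,0,0.25]]'
python3 -c "
from h import *
st();plan(j2w(-16,-206,12),.1845)"
```

```text
t: 9.15
tcp_pos: [0.5811, -0.1801, 0.1022]
tool_rot: [0.705, -0.704, -0.061, 0.061]
contact_force: [-0.0, 0.8, 0.7]
width: 0.753
t 9.15 tcp [ 0.5811 -0.1801  0.1022] jig [ -72.1 -224.6] yaw 0.172 down [-0.     0.001 -1.   ] F [-0.01  0.77  0.74] w 0.753
tool-frame shift cm [5.6  9.03 1.86] rotvec [-0.001 -0.012  0.   ]
```

```bash
python3 -m pendant '[[3,0,1,0,-0.012,0,0.25],[2.6,0,0.9,0,0,0,0.25],[0,3,0,0,0,0,0.25],[0,3,0,0,0,0,0.25],[0,2,0,0,0,0,0.25],[0,1,0,0,0,0,0.25],[0,0,0,0,0,0,0.25]]'
python3 -c "
from h import *
st();look('p9')"
```

```text
t: 9.85
tcp_pos: [0.6318, -0.1514, 0.0111]
tool_rot: [0.704, -0.704, -0.065, 0.066]
contact_force: [-0.2, -0.1, -0.1]
width: 0.754
t 9.85 tcp [ 0.6318 -0.1514  0.0111] jig [ -17.2 -205.2] yaw 0.186 down [-0.002  0.    -1.   ] F [-0.24 -0.11 -0.12] w 0.754
top N 500 bar Y@X0 -159.2 z 19.9 yaw rel jig 0.014 X ends [-70.1  46.5] rms 2.43
side N 63 bar Y@X0 -195.2 z 34.8 yaw rel jig -40.805 X ends [-31.9  31.3] rms 1.62
```

View pics/p9_top.png

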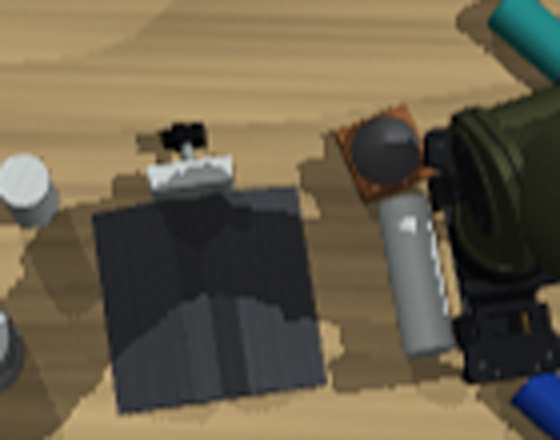

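Bar and fingers are parallel with a gap of roughly 17 mm. Start rolling gently.

```bash
python3 -m pendant '[[0,0,0.6,0,0,0,0.25],[0,0,0.6,0,0,0,0.25],[0,0,0.4,0,0,0,0.25],[0,0,0.4,0,0,0,0.25],[0,0,0.4,0,0,0,0.25],[0,0,0.4,0,0,0,0.25],[0,0,0.4,0,0,0,0.25]]'
python3 -c "
from h import *
st();look('p10')"
```

```text
t: 10.65
tcp_pos: [0.6266, -0.12, 0.0124]
tool_rot: [0.704, -0.704, -0.066, 0.066]
contact_force: [-0.5, -0.8, 0.4]
width: 0.749
t 10.65 tcp [ 0.6266 -0.12    0.0124] jig [ -16.9 -173.4] yaw 0.186 down [-0.  0. -1.] F [-0.51 -0.75  0.42] w 0.749
top N 368 bar Y@X0 -143.8 z 19.6 yaw rel jig 0.015 X ends [-70.4  47.1] rms 2.57
side N 160 bar Y@X0 -141.0 z 20.2 yaw rel jig -0.006 X ends [-69.4  29.4] rms 4.87
```

View pics/p10_top.png

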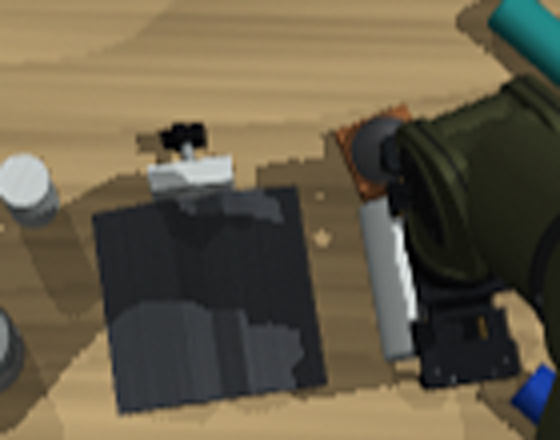

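The bar is rolling parallel, centre at Y about -143, with its far end beside the pad corner (360,195) but clear. Continue.

```bash
python3 -m pendant '[[0,0,0.4,0,0,0,0.25],[0,0,0.4,0,0,0,0.25],[0,0,0.4,0,0,0,0.25],[0,0,0.4,0,0,0,0.25],[0,0,0.4,0,0,0,0.25],[0,0,0.4,0,0,0,0.25]]'
python3 -c "
from h import *
st();look('p11')"
```

```text
t: 11.35
tcp_pos: [0.6222, -0.0964, 0.0124]
tool_rot: [0.704, -0.704, -0.066, 0.066]
contact_force: [0.2, 0.2, -0.3]
width: 0.753
t 11.35 tcp [ 0.6222 -0.0964  0.0124] jig [ -17.1 -149.3] yaw 0.186 down [-0.  0. -1.] F [ 0.21  0.23 -0.27] w 0.753
top N 340 bar Y@X0 -119.8 z 20.0 yaw rel jig 0.013 X ends [-70.6  46.1] rms 2.63
side N 214 bar Y@X0 -119.8 z 19.3 yaw rel jig -0.269 X ends [-34.6  77.7] rms 5.25
```

View pics/p11_top.png

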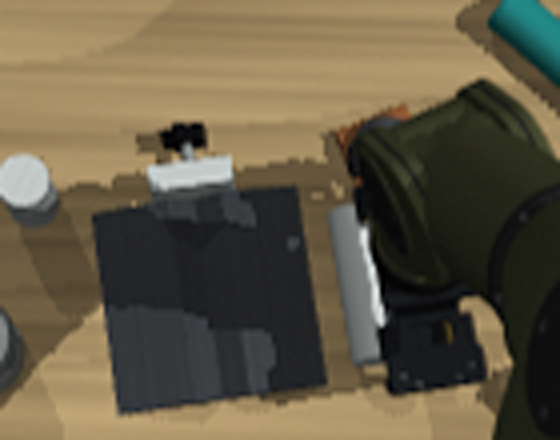

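View pics/p11_side.png

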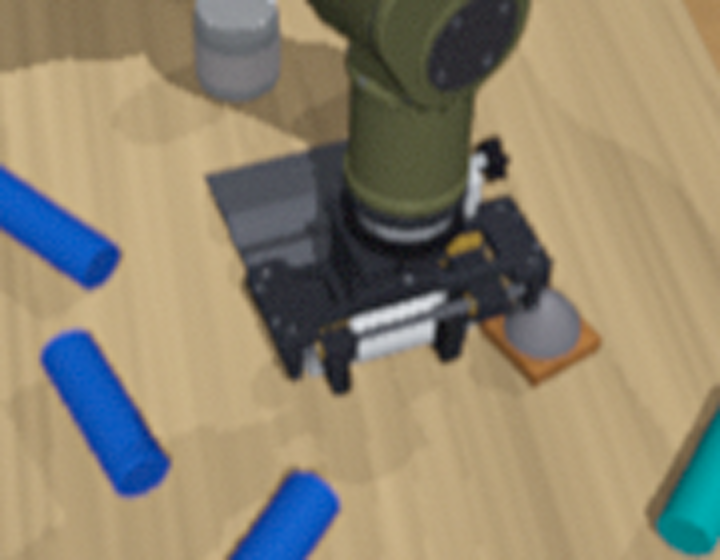

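The bar is at Y about -120, still parallel and past the pad corner; the fingers are clear of the pad. On to the ramp foot.

```bash
python3 -m pendant '[[0,0,0.4,0,0,0,0.25],[0,0,0.4,0,0,0,0.25],[0,0,0.4,0,0,0,0.25],[0,0,0.4,0,0,0,0.25],[0,0,0.4,0,0,0,0.25],[0,0,0.4,0,0,0,0.25],[0,0,0.4,0,0,0,0.25],[0,0,0.4,0,0,0,0.25]]'
python3 -c "
from h import *
st();look('p12')"
```

```text
t: 12.25
tcp_pos: [0.6163, -0.065, 0.0124]
tool_rot: [0.704, -0.704, -0.066, 0.066]
contact_force: [-0.8, -0.3, 0.3]
width: 0.75
t 12.25 tcp [ 0.6163 -0.065   0.0124] jig [ -17.5 -117.4] yaw 0.186 down [-0.  0. -1.] F [-0.79 -0.33  0.3 ] w 0.75
top N 305 bar Y@X0 -87.8 z 19.8 yaw rel jig 0.018 X ends [-70.9  45.1] rms 2.39
side N 202 bar Y@X0 -85.9 z 19.2 yaw rel jig -0.049 X ends [-70.1  73. ] rms 8.12
```

View pics/p12_top.png

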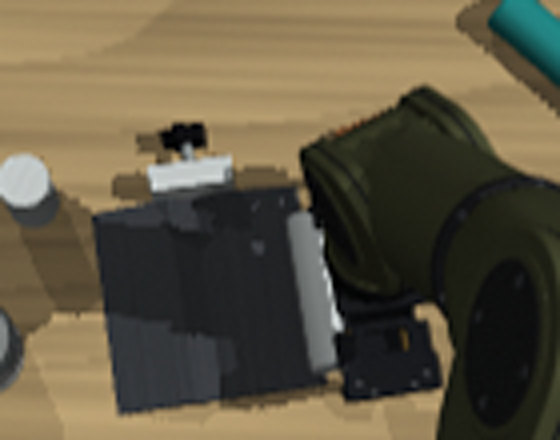

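At the ramp foot (Y about -87), X centre -12, parallel. Now up the ramp, raising the tool with the slope.

```bash
python3 -m pendant '[[0,0,0.4,0,0.01,0,0.25],[0,-0.08,0.4,0,0,0,0.25],[0,-0.09,0.4,0,0,0,0.25],[0,-0.09,0.4,0,0,0,0.25],[0,-0.09,0.4,0,0,0,0.25],[0,-0.09,0.4,0,0,0,0.25],[0,-0.09,0.4,0,0,0,0.25],[0,-0.09,0.4,0,0,0,0.25]]'
python3 -c "
from h import *
st();look('p13')"
```

```text
t: 13.15
tcp_pos: [0.6108, -0.0339, 0.0188]
tool_rot: [-0.704, 0.704, 0.062, -0.062]
contact_force: [1.0, -4.5, 2.9]
width: 0.75
t 13.15 tcp [ 0.6108 -0.0339  0.0188] jig [-17.5 -85.8] yaw 0.176 down [ 0. -0. -1.] F [ 1.02 -4.5   2.89] w 0.75
top N 251 bar Y@X0 -56.9 z 26.8 yaw rel jig 0.005 X ends [-71.1  42.9] rms 2.15
side N 232 bar Y@X0 -54.4 z 26.3 yaw rel jig -0.028 X ends [-70.2  29. ] rms 3.06
```

View pics/p13_top.png

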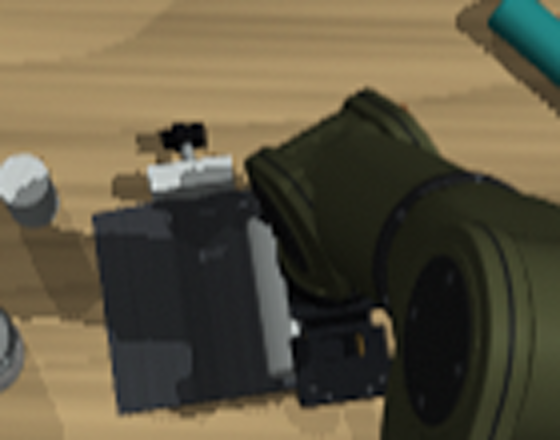

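On the ramp at Y about -56, z 26.5 mm, parallel. Continue, slower near the lip.

```bash
python3 -m pendant '[[0,-0.09,0.4,0,0,0,0.25],[0,-0.09,0.4,0,0,0,0.25],[0,-0.09,0.4,0,0,0,0.25],[0,-0.09,0.4,0,0,0,0.25],[0,-0.09,0.4,0,0,0,0.25],[0,-0.09,0.4,0,0,0,0.25],[0,-0.07,0.3,0,0,0,0.25],[0,-0.05,0.2,0,0,0,0.25]]'
python3 -c "
from h import *
st();look('p14')"
```

```text
t: 14.05
tcp_pos: [0.6055, -0.0046, 0.0253]
tool_rot: [0.705, -0.704, -0.062, 0.062]
contact_force: [0.3, -3.4, 3.2]
width: 0.75
t 14.05 tcp [ 0.6055 -0.0046  0.0253] jig [-17.6 -56. ] yaw 0.177 down [-0.     0.001 -1.   ] F [ 0.33 -3.44  3.19] w 0.75
top N 204 bar Y@X0 -27.3 z 33.4 yaw rel jig 0.006 X ends [-70.8  37.9] rms 2.39
side N 253 bar Y@X0 -25.4 z 33.8 yaw rel jig -0.015 X ends [-70.2  30.4] rms 3.91
```

View pics/p14_top.png

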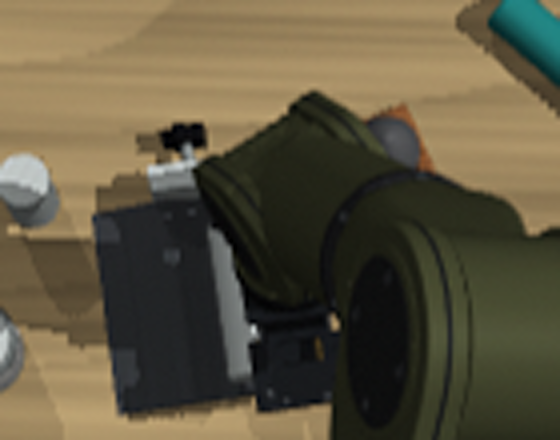

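At the lip now (Y about -26, z 33.5). Tip it over slowly.

```bash
python3 -m pendant '[[0,0,0.15,0,0,0,0.25],[0,0,0.15,0,0,0,0.25],[0,0,0.15,0,0,0,0.25],[0,0,0.15,0,0,0,0.25],[0,0,0.15,0,0,0,0.25],[0,0,0.15,0,0,0,0.25]]'
python3 -c "
from h import *
st();look('p15')"
```

```text
t: 14.75
tcp_pos: [0.6036, 0.005, 0.025]
tool_rot: [0.705, -0.704, -0.062, 0.063]
contact_force: [0.1, -0.2, 1.2]
width: 0.753
t 14.75 tcp [0.6036 0.005  0.025 ] jig [-17.8 -46.2] yaw 0.177 down [-0.001  0.002 -1.   ] F [ 0.14 -0.21  1.23] w 0.753
top N 469 bar Y@X0 4.9 z 28.1 yaw rel jig -0.01 X ends [-71.1  45.2] rms 2.63
side N 196 bar Y@X0 -0.0 z 25.0 yaw rel jig -0.001 X ends [-69.9  33.6] rms 3.08
```

View pics/p15_top.png

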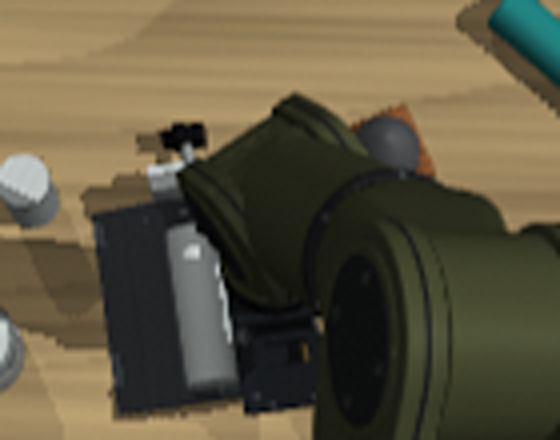

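It dropped into the V and is settling. Back off, rise, close the fingers and go to the near end.

```bash
python3 -m pendant '[[0,-1,-1,0,0,0,0.25],[0,-3,-0.5,0,0,0,0.6],[0,-3,0,0,0,0,1],[-4,0,0,0,0,0,1],[-4,0,2,0,0,0,1],[-2,0,3,0,0,0,1],[0,0,1,0,0,0,1],[0,0,0,0,0,0,1]]'
python3 -c "
from h import *
st();look('p16');plan(j2w(-112,0,20),JA)"
```

```text
t: 15.65
tcp_pos: [0.4983, 0.0318, 0.0961]
tool_rot: [0.705, -0.704, -0.064, 0.063]
contact_force: [-0.5, 0.1, 0.1]
width: 0.141
t 15.65 tcp [0.4983 0.0318 0.0961] jig [-116.8   -1.6] yaw 0.179 down [ 0.002  0.001 -1.   ] F [-0.51  0.11  0.09] w 0.141
top N 112 bar Y@X0 -1.3 z 24.1 yaw rel jig 0.021 X ends [13.1 48.4] rms 2.35
side N 582 bar Y@X0 0.3 z 24.9 yaw rel jig 0.001 X ends [-70.2  48.7] rms 2.94
tool-frame shift cm [0.41 7.56 0.41] rotvec [0.001 0.001 0.002]
```

View pics/p16_side.png

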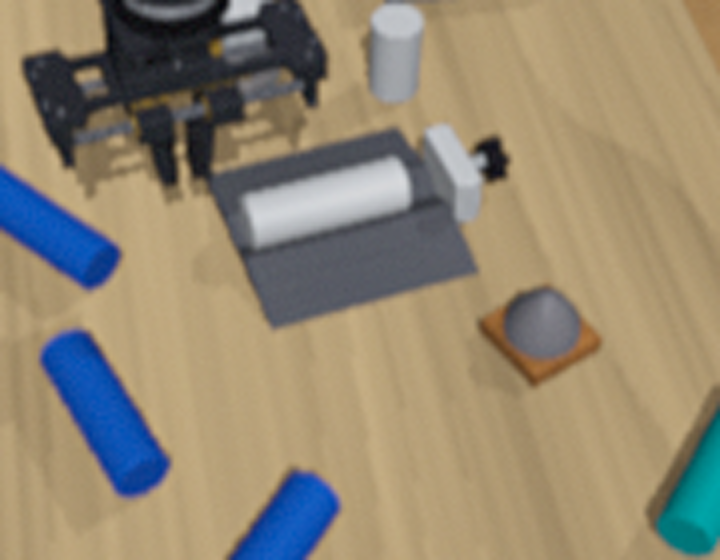

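The bar lies in the V at crop (330,200), parallel, with a gap to the stop at (450,175). Lower behind its near end with closed fingers.

```bash
python3 -m pendant '[[0.3,2,0.3,0,0,0,1],[0,3,0,0,0,0,1],[0,2,0,0,0,0,1],[0,0.7,0,0,0,0,1],[0,0,0,0,0,0,1]]'
python3 -c "
from h import *
st();look('p17')"
```

```text
t: 16.25
tcp_pos: [0.5005, 0.0328, 0.0175]
tool_rot: [-0.704, 0.705, 0.061, -0.062]
contact_force: [0.2, 0.0, 1.4]
width: 0.007
t 16.25 tcp [0.5005 0.0328 0.0175] jig [-114.5   -0.9] yaw 0.175 down [-0.001 -0.001 -1.   ] F [0.23 0.01 1.38] w 0.007
top N 62 bar Y@X0 3.1 z 24.9 yaw rel jig -0.092 X ends [30.1 49.1] rms 2.1
side N 590 bar Y@X0 0.1 z 24.8 yaw rel jig -0.002 X ends [-70.2  48.4] rms 3.13
```

View pics/p17_side.png

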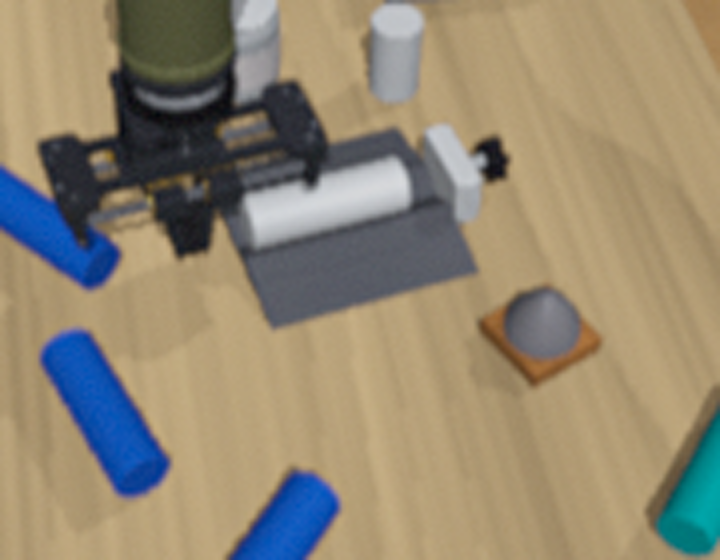

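```bash
python3 -m pendant '[[1,0,0.05,0,0,0,1],[0.8,0,0,0,0,0,1],[0.5,0,0,0,0,0,1],[0.4,0,0,0,0,0,1],[0.4,0,0,0,0,0,1],[0.4,0,0,0,0,0,1],[0.4,0,0,0,0,0,1]]'
python3 -c "
from h import *
st();look('p18')"
```

```text
t: 17.05
tcp_pos: [0.5374, 0.0406, 0.0182]
tool_rot: [-0.704, 0.705, 0.061, -0.063]
contact_force: [-2.9, -0.9, 2.7]
width: 0.002
t 17.05 tcp [0.5374 0.0406 0.0182] jig [-76.8   0.4] yaw 0.176 down [-0.002 -0.001 -1.   ] F [-2.91 -0.94  2.74] w 0.002
top N 25 bar Y@X0 2.0 z 24.4 yaw rel jig -0.046 X ends [40.8 57.2] rms 1.78
side N 551 bar Y@X0 0.5 z 24.9 yaw rel jig -0.009 X ends [-59.4  60.1] rms 2.44
```

View pics/p18_side.png

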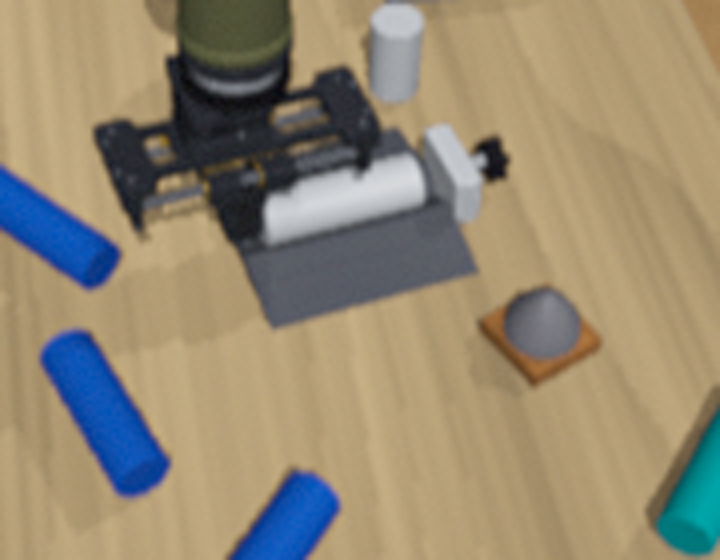

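The bar slides along the V, far end at about X 60 (about 20 mm from the stop), with a 3 N push. Continue until the force rises.

```bash
python3 -m pendant '[[0.4,0,0,0,0,0,1],[0.4,0,0,0,0,0,1],[0.4,0,0,0,0,0,1],[0.3,0,0,0,0,0,1],[0.2,0,0,0,0,0,1]]'
python3 -c "
from h import *
st()"
python3 -m pendant '[[0.1,0,0,0,0,0,1],[0.1,0,0,0,0,0,1]]'; python3 -c "
from h import *
st();look('p19')"
```

```text
t: 17.65
tcp_pos: [0.5558, 0.0443, 0.0182]
tool_rot: [0.705, -0.704, -0.062, 0.062]
contact_force: [-2.2, -0.1, 0.6]
width: 0.004
t 17.65 tcp [0.5558 0.0443 0.0182] jig [-58.    0.8] yaw 0.176 down [ 0.     0.001 -1.   ] F [-2.19 -0.05  0.64] w 0.004
t: 17.85
tcp_pos: [0.5571, 0.0445, 0.0182]
tool_rot: [0.704, -0.704, -0.062, 0.062]
contact_force: [-2.3, 0.1, -0.2]
width: 0.005
t 17.85 tcp [0.5571 0.0445 0.0182] jig [-56.7   0.8] yaw 0.176 down [-0.  0. -1.] F [-2.26  0.11 -0.17] w 0.005
top N 16 bar Y@X0 23.5 z 28.7 yaw rel jig -0.38 X ends [66.2 77.5] rms 2.67
side N 536 bar Y@X0 0.4 z 24.8 yaw rel jig -0.003 X ends [-40.5  76.6] rms 2.62
```

```bash
python3 -m pendant '[[0.1,0,0,0,0,0,1],[0.1,0,0,0,0,0,1]]'; python3 -m pendant '[[0.1,0,0,0,0,0,1]]'; python3 -c "
from h import *
st();look('p20')"
```

```text
t: 18.15
tcp_pos: [0.5582, 0.0446, 0.0181]
tool_rot: [-0.704, 0.704, 0.062, -0.063]
contact_force: [-4.7, -0.3, 1.3]
width: 0.008
t: 18.25
tcp_pos: [0.5582, 0.0447, 0.0181]
tool_rot: [-0.704, 0.705, 0.061, -0.064]
contact_force: [-7.3, -0.1, 5.0]
width: 0.002
t 18.25 tcp [0.5582 0.0447 0.0181] jig [-55.7   0.7] yaw 0.176 down [-0.004 -0.001 -1.   ] F [-7.32 -0.11  5.  ] w 0.002
top no bar
side N 540 bar Y@X0 0.8 z 25.0 yaw rel jig -0.013 X ends [-40.   76.9] rms 2.59
```

View pics/p20_side.png

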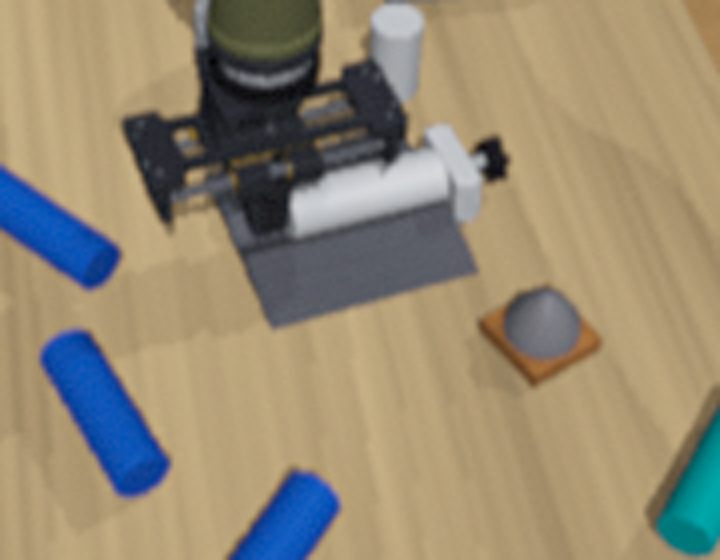

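The force rose from 2.3 to 7.3 N and the tool stopped, and the picture shows the bar's end against the stop at (450,180): it is home. Withdraw straight back, rise, and check.

```bash
python3 -m pendant '[[-0.3,0,0,0,0,0,1],[-1,0,0,0,0,0,1],[-3,0,0,0,0,0,1],[-2,-3,0,0,0,0,1],[-2,-4,0,0,0,0,1],[-2,-4,0,0,0,0,1],[0,-4,0,0,0,0,1],[0,0,0,0,0,0,1]]'
python3 -m pendant '[[-4,0,0,0,0,0,1],[-3,-2,0,0,0,0,1],[0,0,0,0,0,0,1]]'
cat > chk.py <<'E'
from h import *
st();look('p21')
for n in ("top","side"):
    s=viewer.snapshot(n);P=cloud(s);img=s["img"]
    cv2.imwrite(f"pics/end_{n}.png",img)
    m=((P[...,2]>0.012)&(P[...,2]<.12)&(P[...,0]>.3)&(P[...,0]<.9)&(abs(P[...,1])<.5)).astype(np.uint8)
    k,l,st_,ce=cv2.connectedComponentsWithStats(m)
    for i in range(1,k):
        if st_[i,4]<150: continue
        Q=P[l==i][:,:2]*1000;r=cv2.minAreaRect(Q.astype(np.float32));print(n,np.round(ce[i]),st_[i,4],np.round([*r[0],*r[1]]))
    # gap profile along the V's top line: bright pixels, heights along X
    J=(P[...,:2]-J0)*1000;c,sn=np.cos(JA),np.sin(JA);X=c*J[...,0]+sn*J[...,1];Y=-sn*J[...,0]+c*J[...,1];Z=P[...,2]*1000
    mm=(abs(Y)<8)&(Z>30)&(Z<55)&(X>-90)&(X<110)
    print(n,"X of high pts",np.percentile(X[mm],[0.5,1,99]).round(1),"largest gap",np.sort(np.diff(np.sort(X[mm])))[-2:].round(1))
E
python3 chk.py
```

```text
t: 19.15
tcp_pos: [0.4622, 0.0279, 0.1728]
tool_rot: [0.705, -0.704, -0.066, 0.058]
contact_force: [0.8, -0.1, -0.3]
width: 0.007
t: 19.45
tcp_pos: [0.3868, 0.0136, 0.1891]
tool_rot: [-0.704, 0.705, 0.062, -0.063]
contact_force: [0.6, 0.0, 0.1]
width: 0.005
t 19.45 tcp [0.3868 0.0136 0.1891] jig [-2.298e+02 -1.000e-01] yaw 0.177 down [-0.001 -0.001 -1.   ] F [0.64 0.03 0.1 ] w 0.005
top N 505 bar Y@X0 -0.3 z 24.7 yaw rel jig -0.004 X ends [-40.6  77. ] rms 2.57
side N 585 bar Y@X0 0.6 z 24.8 yaw rel jig -0.008 X ends [-61.5  76.5] rms 2.9
top [152. 145.] 1140 [780. 394. 212. 164.]
top [345. 143.] 500 [ 811. -215.  121.   42.]
top [394. 164.] 433 [ 737. -357.   56.   55.]
top [301. 167.] 292 [730. -80.  59.  60.]
top [255. 190.] 865 [638.  57. 210.  68.]
top [211. 176.] 200 [683. 191.  39.  38.]
top [198. 216.] 491 [562. 223.  65.  66.]
top [412. 232.] 273 [ 525. -432.  134.   28.]
top [151. 231.] 183 [515. 367.  19.  99.]
top [351. 238.] 541 [ 513. -235.  120.   41.]
top [316. 262.] 305 [ 433. -123.   39.   78.]
top [239. 282.] 197 [373.  97.  39.  41.]
top X of high pts [-39.9 -39.7 103.8] largest gap [2.6 3.7]
side [315. 138.] 1391 [782. 392. 163. 216.]
side [259. 168.] 540 [564. 222.  66.  67.]
side [298. 171.] 256 [685. 190.  41.  40.]
side [295. 207.] 993 [638.  61. 212.  78.]
side [210. 216.] 537 [398.  66.  38. 124.]
side [335. 241.] 364 [731. -81.  61.  62.]
side [225. 262.] 651 [ 427. -105.   40.  122.]
side [380. 276.] 686 [ 812. -216.  122.   40.]
side [266. 300.] 796 [ 514. -235.  122.   39.]
side [373. 327.] 874 [ 738. -363.   57.   57.]
side [287. 378.] 597 [ 512. -443.  168.   25.]
side X of high pts [-39.1 -38.9 100.1] largest gap [2.4 7.9]
```

View pics/p21_side.png

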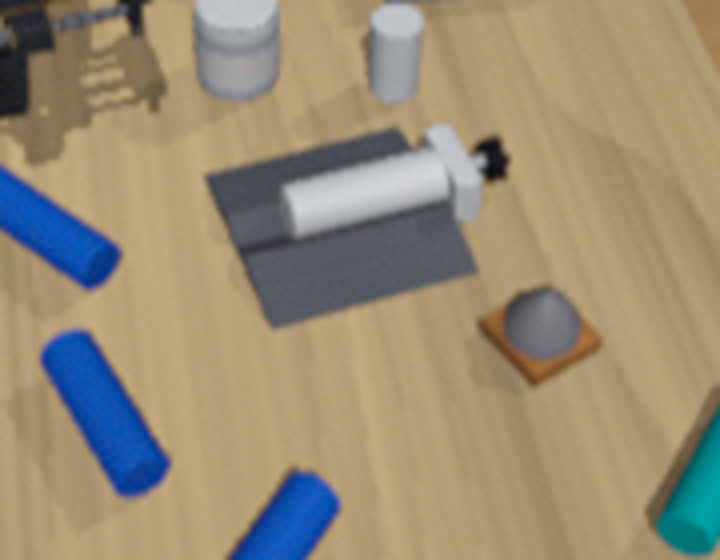

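View pics/end_top.png

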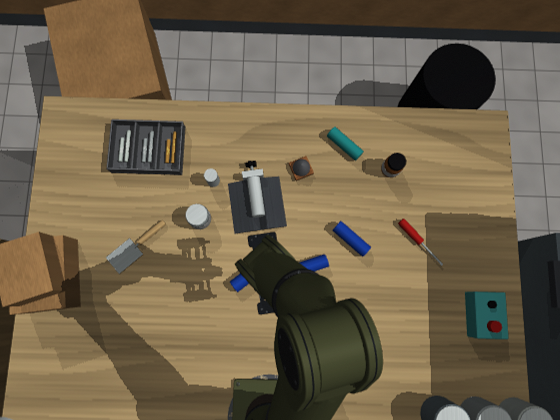

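Both views show the bar in the V, its end against the stop (crop (450,180); top (258,178)). Its near end is at X -39.5, so the centre is about 20 mm, and all bystanders are unmoved. Handing in.

```bash
python3 -c "
from workcell import robot
print(robot.close_job())"
```

```text
the job is handed in; nothing more can be done
None
```

The bar is loaded in the V, with its far end home against the stop, and I have handed the job in; the hand-in reported no verdict. It took about 20 s of the 61 s allowed.

**What I did:**
- I first pushed the bare aluminium bar by its side. It rolled but stayed 0.16 rad off parallel, heading close to the pad's corner.
- I backed off, straddled it diagonally with the open fingers and turned it parallel to the jig. During the turn it stayed on the bench, pushed only from its sides.
- I rolled it along the bench, up the ramp and over the lip into the V with two spread fingers.
- I pushed its near end with closed fingers until the tool stopped and the force rose from 2.3 to 7.3 N.

**Last checks:**

| Check | Measured | Required |
|---|---|---|
| Distance from the V's middle plane | top view -0.3 mm, side view +0.6 mm | within 4 mm |
| Height of bar centre | about 24.8 mm | 22 to 28.5 mm |
| Angle to the V | -0.004 to -0.008 rad | below 0.04 rad |
| Centre along the V | about 20 mm | 16.5 to 22.5 mm |

- **Bystanders:** the tin, stub and pad were within about 2 mm of where they stood. The spatula and screwdriver matched only to within partial views of each. The arm was clear of everything.
- **Uncertain readings:** several of the bar-fit readings taken during the moves were spoiled where the gripper hid the bar, so I went by the other camera and the pictures there. I did not measure the bar's roll angle directly; I inferred it from about 100 mm of rolling before the ramp. The two blue bars nearest the robot were partly hidden in the last top view, but the side view shows them unmoved.

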